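Find the slack plate clip by pull test

ROBOT

A 7-joint arm with a two-finger parallel gripper is mounted at the origin on a cart in front of the work surface, level with it; the furniture and walls round the work are solid. World frame = base frame: x ahead of the robot, y to its left, z up, the work surface at z = 0. Lengths are in m, angles in rad, forces in N, time in s.
With the tool pointing down it reaches from about 0.425 to 0.925 m from the base axis. Payload 6.8 kg.
Tool frame: the origin (TCP) lies between the finger pads; the fingertips stand finger_overhang ahead of it and the grasp point (between the pads) lies 6 mm ahead of it (finger_overhang is the distance from the TCP to the fingertips, in m); z points along the fingers, y is the line along which they close (so a half turn about z gives the same grasp; the last joint's range is limited). The gripper opens to 85 mm and grips with 20 to 120 N. Pads are 22 mm wide; open, the fingers measure 114 mm over their backs; the gripper's body (76 mm by 85 mm) begins 54 mm behind the grasp point. The pads swing forward as they close: fully open they stand 13 mm farther back than shut.
Start: joints at [1.119, 0.477, 0.022, 1.555, -0.011, 1.109, -0.083], TCP at [0.228, -0.636, 0.256] pointing down, gripper open.
Joint ranges: [-2.96, 2.96], [-0.34, 2.1], [-1.41, 1.46], [0.24, 2.44], [-1.37, 4.51], [0.17, 1.92], [-2.96, 2.96]. Speed limits (rad/s): [2.39, 2.39, 3.14, 3.14, 3.14, 3.14, 3.14].

INTERFACE

Orientations are given as a unit quaternion [w, x, y, z].
In Python, from station import * gives the robot as it stands.
- The arm moves only by the tool drive_tool, never from a script. Its argument "increments" is a list of rows, each an object of numbers: "claw": the finger opening in m, from 0 to 0.0854; "dx", "dy", "dz": the shift along the tool's x, y, z in m; "wx", "wy", "wz": the turn, a rotation vector about the tool's x, y, z in degrees. A call has 1 to 20 rows; each row shifts and turns the commanded pose from where the row before left it, along the tool's axes as they then stand; what a row does not reach is not made up. A row lasts 1/8 s, in which the tool goes at most 62.5 mm and 10.7 degrees, less where a joint would pass 70% of its speed; a pose out of reach is approached as far as the arm can. A call with a gripper value outside its range is refused whole. The fingers move at their own pace and stop on an object; "newtons" is the grip in N (left out, the last holds). Time passes only in rows, so rows that do not move let the fingers close. It gives the time, the measured TCP pose, the force, the opening and the grip force at its end, in the units of the state.
- get_obs(): the state, without advancing time (a new reading comes with each control period).
- read_camera(name): name is "scene" or "side" or "wrist"; returns (picture, depth): 480x640x3 uint8, red, green, blue; 480x640 float32, m along the optical axis (not along the pixel's ray), 0 where there is no reading.
- calibration(name): a dict with "intrinsics" (3x3 intrinsics, pixels), "k1" (the pictures are not rectified: a ray, as slopes to the right and down, at radius r is drawn at 1 + k1 r^2 times it, then the intrinsics apply), "R" (3x3) and "t" (3): a world point X has camera coordinates R X + t; the wrist camera has in their place "mount" (4x4, takes a point from camera to tool coordinates, whose origin is the TCP and whose axes are the flange's). Camera axes: x right, y down, z forward; pixel columns grow to the right and rows downward; lengths in m; the calibration is good to about 2 mm. A picture is of the moment at which its call begins: read the wrist's pose just before it. calibration takes no time and is no camera call.
- hand_in(): hands the job in; it is judged then, once.
The state is a dict: "t": time; "q": joint angles; "joint_vel": joint speeds; "joint_torque": joint torques, N m; "eef_pos": TCP position; "tool_rot": TCP orientation; "contact_force": force on the tool from outside, world axes, zero at the start; "torque": the same for the moment, N m; "gripper_width": opening from 0.0 (shut) to 1.0 (fully open); "grasp_force": force on a finger pad.
Only numpy, scipy, OpenCV 4.12 (cv2) and the standard library are available. Lean on these libraries where they do the work, as an engineer would, in place of code of your own. Each camera call takes 0.05 s, during which the arm holds its last target. There are 200 camera calls.

TASK

One of the three spring clips holding sample plates has gone slack: working from left to right, first tug every plate straight up by its wooden grip with about 8 N, never more than 12 N, until the pull is reached or the plate has slid up 6 to 10 mm, and let go of it again. Only when all three are tested, take the plate that slid right out of its clip and stand it in the slot of the dark wooden block, lower edge on the slot's floor. Leave the other two plates upright and fully home in their clips, and do not disturb the things lying around.

Things in the scene. Friction and masses are not known exactly. Their poses are not given: they have to be found in the camera images.
- stand_a: One of three look-alike fixed clip stands in a row from left (+y) to right, over 10 cm apart; any may be the slack one. Wooden base 90 x 70 x 14 mm, a steel spring clip on a rubber bush in its middle, 65 mm tall. Origin: centre of the underside, on the bench; z up; x through the thickness of the plate, y along its width. Plates slide up at 3 to 6 N in the slack clip, above 14 N in a tight one.
- seat_a (a point): Where the origin of plate_a is when that plate is fully home in stand_a: on the stand's axis, 24 mm above its origin. Axes as the stand's.
- clip_a (a joint): How far stand_a's clip is lifted on its springy rubber bush, in m: 0 at rest, 1 mm more for each 4 N of upward pull. The bush also lets the clip shift and lean slightly along x when the plate is pushed sideways.
- plate_a: Loose sample plate, at the start fully home and upright in stand_a's clip: aluminium sheet 4 x 44 mm (x, y), 100 mm tall, 50 to 80 g, with a wooden grip strip 12 x 44 mm across its top from z = 76 to 100 mm, to be taken from above across its 12 mm (x). Origin: middle of the lower edge; z up. Axes as the stand's. It is clear of the clip once raised 40 mm.
- stand_b: One of three look-alike fixed clip stands in a row from left (+y) to right, over 10 cm apart; any may be the slack one. Wooden base 90 x 70 x 14 mm, a steel spring clip on a rubber bush in its middle, 65 mm tall. Origin: centre of the underside, on the bench; z up; x through the thickness of the plate, y along its width. Plates slide up at 3 to 6 N in the slack clip, above 14 N in a tight one.
- seat_b (a point): Where the origin of plate_b is when that plate is fully home in stand_b: on the stand's axis, 24 mm above its origin. Axes as the stand's.
- clip_b (a joint): How far stand_b's clip is lifted on its springy rubber bush, in m: 0 at rest, 1 mm more for each 4 N of upward pull. The bush also lets the clip shift and lean slightly along x when the plate is pushed sideways.
- plate_b: Loose sample plate, at the start fully home and upright in stand_b's clip: aluminium sheet 4 x 44 mm (x, y), 100 mm tall, 50 to 80 g, with a wooden grip strip 12 x 44 mm across its top from z = 76 to 100 mm, to be taken from above across its 12 mm (x). Origin: middle of the lower edge; z up. Axes as the stand's. It is clear of the clip once raised 40 mm.
- stand_c: One of three look-alike fixed clip stands in a row from left (+y) to right, over 10 cm apart; any may be the slack one. Wooden base 90 x 70 x 14 mm, a steel spring clip on a rubber bush in its middle, 65 mm tall. Origin: centre of the underside, on the bench; z up; x through the thickness of the plate, y along its width. Plates slide up at 3 to 6 N in the slack clip, above 14 N in a tight one.
- seat_c (a point): Where the origin of plate_c is when that plate is fully home in stand_c: on the stand's axis, 24 mm above its origin. Axes as the stand's.
- clip_c (a joint): How far stand_c's clip is lifted on its springy rubber bush, in m: 0 at rest, 1 mm more for each 4 N of upward pull. The bush also lets the clip shift and lean slightly along x when the plate is pushed sideways.
- plate_c: Loose sample plate, at the start fully home and upright in stand_c's clip: aluminium sheet 4 x 44 mm (x, y), 100 mm tall, 50 to 80 g, with a wooden grip strip 12 x 44 mm across its top from z = 76 to 100 mm, to be taken from above across its 12 mm (x). Origin: middle of the lower edge; z up. Axes as the stand's. It is clear of the clip once raised 40 mm.
- block: Fixed dark wooden parking block 70 x 90 x 42 mm (x, y, z) with one slot in its top. Origin: centre of its underside, on the bench; z up.
- slot (a point): Centre of the floor of the block's slot, 14 mm above the bench. The slot is 7 mm wide (x), 50 mm long (y) and 28 mm deep, open at the top. A plate stands in it with its lower edge on this floor, the plate's x along the slot's x, either way round.
- sanding_block: Loose dark grey sanding block 37 x 63 x 26 mm, a bystander; origin at the centre of its underside.
- ink_bottle: Loose white ink bottle with a black cap, 49 mm across, 87 mm tall, a bystander; origin at the centre of its underside.
Mind the look-alikes: they are no part of the job. Leave any red or yellow look-alike of the plate_a alone. Leave any turquoise look-alike of the stand_a alone.

How it is judged:
By the outcome, as a careful person would: the job done as asked, in the order asked, and still so for the second after the job is handed in, with the robot touching nothing.
It also fails if it takes over 72 s, if anything falls off the work surface, if the arm or the gripper's body presses on something with over 40 N, if the wrist force passes 120 N, or if a joint passes its speed limit or range.

## Working session

There is one attempt and no reset: what is moved stays moved. The work goes in short steps, Python scripts to look and compute and a tool call to move; the robot and the scene stay as the last step left them, time stands still between calls to the robot, and variables do not carry over. Pictures are saved under pics/ and viewed, at most 10 in all, crops included, and the job is handed in when it is done.

Besides the shell and the picture viewer there is one more tool, called after "Call:" as name([rows], argument=value, ...), one row to a line, values as JSON. drive_tool: Moves the arm, as the interface text tells. Its arguments: {"type":"object","properties":{"increments":{"type":"array","items":{"type":"object","properties":{"claw":{"type":"number"},"dx":{"type":"number"},"dy":{"type":"number"},"dz":{"type":"number"},"wx":{"type":"number"},"wy":{"type":"number"},"wz":{"type":"number"}}}},"newtons":{"type":"number"}},"required":["increments"]}

```bash
ls; mkdir -p pics; cat > h.py <<'E'
from station import *
import numpy as np, cv2
def save(n,f):
    p,d=read_camera(n); np.savez('pics/'+f+'.npz',p=p,d=d); cv2.imwrite('pics/'+f+'.png',p[:,:,::-1]); return p,d
def cam2(n,u,v):
    c=calibration(n);K=np.array(c['intrinsics'],float)
    r=cv2.undistortPoints(np.array([[[u,v]]],float),K,np.array([c['k1'],0,0,0.]))[0,0]
    return np.array([r[0],r[1],1.])
def px(n,u,v,z=None,depth=None,pose=None):
    r=cam2(n,u,v);c=calibration(n)
    if n=='wrist':
        M=np.array(c['mount']);T=np.eye(4);w,x,y,zz=pose[1]
        from scipy.spatial.transform import Rotation as Ro
        T[:3,:3]=Ro.from_quat([x,y,zz,w]).as_matrix();T[:3,3]=pose[0];A=T@M;R=A[:3,:3];o=A[:3,3]
    else: R=np.array(c['R']).T;o=-R@np.array(c['t'])
    d=R@r
    return o+d*(depth if z is None else (z-o[2])/d[2])
E
python3 - <<'E'
from h import *
o=get_obs();print(o)
print(calibration('wrist'))
for n in('scene','side'): save(n,n+'0'); c=calibration(n); print(n, -np.array(c['R']).T@np.array(c['t']))
import station; print([k for k in dir(station) if not k.startswith('_')], getattr(station,'finger_overhang',None))
E
```

```text
pics
{'t': 0.0, 'q': array([ 1.11892838,  0.47782123,  0.02231175,  1.55647859, -0.01152166,
        1.10928204, -0.08308844]), 'joint_vel': array([ 0.00013492, -0.00166363, -0.00159763, -0.00184405,  0.00202162,
        0.0002413 , -0.0001749 ]), 'joint_torque': array([-5.23896342e-04, -5.96450758e+01,  1.60775498e+00, -2.81206405e+01,
        1.24462653e-02,  9.16295423e-03, -2.03091858e-06]), 'eef_pos': array([ 0.22732172, -0.63497813,  0.2552995 ]), 'tool_rot': array([-9.06513305e-04,  9.85259744e-01,  1.71062473e-01, -2.11833802e-04]), 'contact_force': array([-0.27501828,  0.49337624,  0.21135117]), 'torque': array([-0.05106385, -0.02790334,  0.03063951]), 'grasp_force': 0.0, 'gripper_width': 0.999561274133311}
{'intrinsics': array([[400.97772735,   0.        , 317.01750098],
       [  0.        , 400.97772735, 229.93334652],
       [  0.        ,   0.        ,   1.        ]]), 'k1': -0.06324039566861589, 'mount': array([[-2.13227189e-04, -9.62606412e-01, -2.70903766e-01,
         6.91307159e-02],
       [ 9.99999928e-01, -2.89999509e-04,  2.43363960e-04,
         2.41587678e-04],
       [-3.12825668e-04, -2.70903695e-01,  9.62606405e-01,
        -1.17218033e-01],
       [ 0.00000000e+00,  0.00000000e+00,  0.00000000e+00,
         1.00000000e+00]])}
scene [-0.22143222  0.5635586   0.86657481]
side [0.41005033 0.87406002 0.77396391]
['PlanningError', 'calibration', 'finger_overhang', 'get_obs', 'hand_in', 'read_camera'] 0.025
```

View pics/scene0.png

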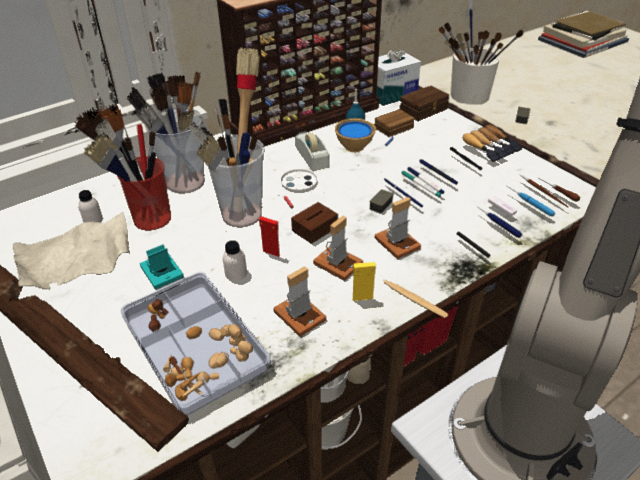

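View pics/side0.png

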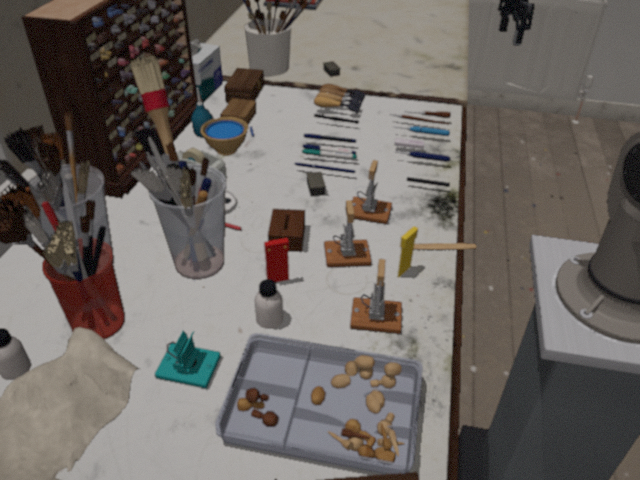

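The three stands run from (300,312) through (338,262) to (398,240) in the scene view. The block is at (315,222), with yellow and red look-alike plates at (364,282) and (270,236). I'll measure from the depth cloud.

```bash
cat >> h.py <<'E'
def cloud(n,f,pose=None):
    z=np.load('pics/'+f+'.npz');p,d=z['p'],z['d'];c=calibration(n);K=np.array(c['intrinsics'],float)
    v,u=np.mgrid[0:480,0:640];uv=np.stack([u,v],-1).reshape(-1,1,2).astype(float)
    r=cv2.undistortPoints(uv,K,np.array([c['k1'],0,0,0.]))[:,0]
    X=np.c_[r,np.ones(len(r))]*d.reshape(-1,1)
    if n=='wrist':
        from scipy.spatial.transform import Rotation as Ro
        M=np.array(c['mount']);w,x,y,zz=pose[1];R=Ro.from_quat([x,y,zz,w]).as_matrix()
        W=(X@M[:3,:3].T+M[:3,3])@R.T+pose[0]
    else: W=(X-np.array(c['t']))@np.array(c['R'])
    W[d.reshape(-1)==0]=np.nan
    return W.reshape(480,640,3),p
E
python3 - <<'E'
from h import *
for n,L in(('scene',{'a':(300,316),'b':(338,265),'c':(398,242),'blk':(316,218)}),('side',{'a':(377,317),'b':(347,255),'c':(369,212),'blk':(288,222)})):
    W,p=cloud(n,n+'0')
    for k,(u,v) in L.items():
        c=px(n,u,v,z=.03); 
        m=np.linalg.norm(W[:,:,:2]-c[:2],axis=2)<.075
        Z=W[:,:,2]
        for lo,hi in(((.036,.048),) if k=='blk' else ((.009,.019),(.105,.135))):
            q=m&(Z>lo)&(Z<hi); 
            nn,lab,st,ce=cv2.connectedComponentsWithStats(q.astype(np.uint8))
            if nn<2: print(n,k,'none');continue
            i=1+np.argmax(st[1:,4]);Q=W[lab==i]
            rc=cv2.minAreaRect((Q[:,:2]*1000).astype(np.float32))
            print(n,k,lo,len(Q),np.round(rc[0],1),np.round(rc[1],1),round(rc[2],1),'zmax',Q[:,2].max().round(4), 'zmed',np.median(Q[:,2]).round(4))
def crop(f,x0,y0,x1,y1,s): 
    return cv2.resize(cv2.imread(f'pics/{f}.png')[y0:y1,x0:x1],None,fx=s,fy=s,interpolation=cv2.INTER_CUBIC)
cv2.imwrite('pics/c1.png',crop('scene0',240,180,430,340,4)[:600])
E
```

```text
scene a 0.009 772 [443.3 151.9] [93.8 72. ] 4.7 zmax 0.019 zmed 0.0136
scene a 0.105 246 [443.3 152.2] [14.5 45.3] 4.1 zmax 0.1267 zmed 0.1192
scene b 0.009 590 [523.4  -3.5] [92.3 74.6] 16.5 zmax 0.0189 zmed 0.0137
scene b 0.105 176 [522.3  -2.3] [14.9 46.6] 18.5 zmax 0.1268 zmed 0.1197
scene c 0.009 551 [ 498.2 -157.3] [73.3 93.4] 86.8 zmax 0.019 zmed 0.0137
scene c 0.105 179 [ 498.5 -156.9] [45.8 16. ] 87.1 zmax 0.1266 zmed 0.1187
scene blk 0.036 758 [654.4 -33.8] [75.8 94.9] 7.8 zmax 0.0464 zmed 0.0416
side a 0.009 1147 [445.9 153.6] [90.1 73. ] 3.9 zmax 0.0189 zmed 0.0146
side a 0.105 191 [446.1 154.8] [12.2 45.7] 4.7 zmax 0.1279 zmed 0.1234
side b 0.009 833 [523.  -1.] [90.4 72.9] 15.1 zmax 0.0186 zmed 0.0146
side b 0.105 161 [522.9  -1.1] [12.6 46.9] 16.0 zmax 0.1274 zmed 0.1226
side c 0.009 566 [ 499.3 -154. ] [72.1 86.3] 86.6 zmax 0.0188 zmed 0.0145
side c 0.105 128 [ 500.9 -155.3] [47.6 12.6] 86.8 zmax 0.128 zmed 0.1225
side blk 0.036 965 [655.2 -31.6] [70.6 94.7] 8.7 zmax 0.047 zmed 0.0426
```

View pics/c1.png

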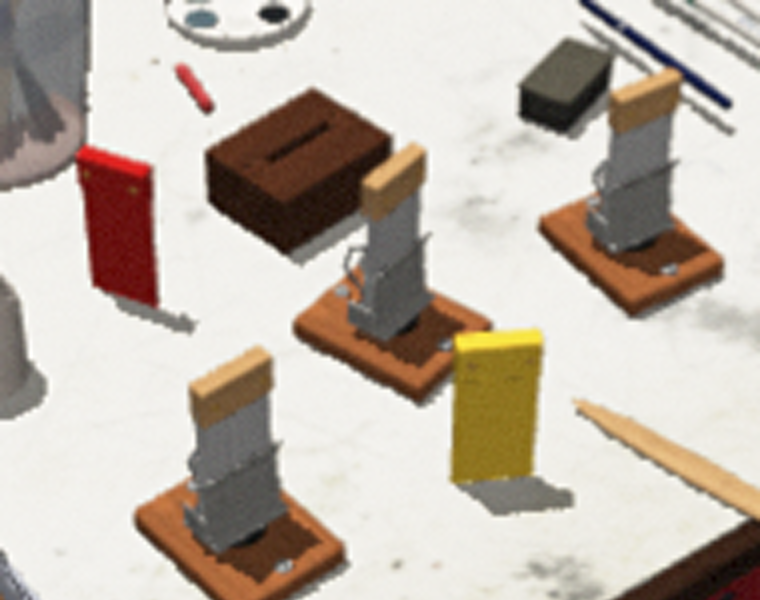

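Call:
drive_tool([
  {"wz":-10,"claw":0.085},
  {"wz":-10},
  {"wz":-10},
  {"wz":-10},
  {"wz":-10},
  {"wz":-10},
  {"wz":-10},
  {"wz":-4.7},
], newtons=25)

```text
schema error: expected keys claw, dx, dy, dz, wx, wy, wz
```

```bash
cat >> h.py <<'E'
from scipy.spatial.transform import Rotation as Ro
def Rt():
    o=get_obs();w,x,y,z=o['tool_rot'];return o['eef_pos'],Ro.from_quat([x,y,z,w]).as_matrix(),o
def go(p,yaw=None):
    e,R,o=Rt(); 
    # tool y yaw target
    cy=np.degrees(np.arctan2(R[1,1],R[0,1]))
    print('pos',e.round(4),'tooly yaw',cy.round(2),'tilt',np.degrees(R[:2,2]).round(2),'F',o['contact_force'].round(2),'t',o['t'],'| tool d mm',(R.T@(np.array(p)-e)*1000).round(1), 'wz',None if yaw is None else round(cy-yaw,2))
E
python3 -c "
from h import *
go([.46,-.30,.26],4.4)
go([.445,.153,.26],4.4)
print(get_obs()['q'])"
```

```text
pos [ 0.2274 -0.6351  0.2554] tooly yaw -70.3 tilt [-0.04  0.08] F [-0.17 -0.17  0.03] t 0.1 | tool d mm [ 332.  -237.    -4.2] wz -74.7
pos [ 0.2274 -0.6351  0.2554] tooly yaw -70.3 tilt [-0.04  0.08] F [-0.17 -0.17  0.03] t 0.1 | tool d mm [ 470.6 -668.6   -3.5] wz -74.7
[ 1.11890593  0.47770361  0.02234348  1.55632023 -0.01151623  1.10930518
 -0.0830751 ]
```

Call:
drive_tool([
  {"claw":0.085,"dx":0,"dy":0,"dz":0,"wx":0,"wy":0,"wz":-10},
  {"claw":0.085,"dx":0,"dy":0,"dz":0,"wx":0,"wy":0,"wz":-10},
  {"claw":0.085,"dx":0,"dy":0,"dz":0,"wx":0,"wy":0,"wz":-10},
  {"claw":0.085,"dx":0,"dy":0,"dz":0,"wx":0,"wy":0,"wz":-10},
  {"claw":0.085,"dx":0,"dy":0,"dz":0,"wx":0,"wy":0,"wz":-10},
  {"claw":0.085,"dx":0,"dy":0,"dz":0,"wx":0,"wy":0,"wz":-10},
  {"claw":0.085,"dx":0,"dy":0,"dz":0,"wx":0,"wy":0,"wz":-10},
  {"claw":0.085,"dx":0,"dy":0,"dz":0,"wx":0,"wy":0,"wz":-4.7},
], newtons=25)

```text
t: 1.1
eef_pos: [0.2273, -0.6353, 0.2557]
tool_rot: [-0.0, 0.678, 0.735, 0.0]
contact_force: [-0.1, -0.2, 0.5]
gripper_width: 0.996
grasp_force: 0.0
```

```bash
python3 -c "
from h import *
go([.46,-.30,.26],4.4)
go([.445,.153,.26],4.4)
print(get_obs()['q'])"
```

```text
pos [ 0.2273 -0.6353  0.2557] tooly yaw 4.6 tilt [-0.02  0.06] F [-0.11 -0.16  0.48] t 1.1 | tool d mm [315.5 258.9  -4. ] wz 0.2
pos [ 0.2273 -0.6353  0.2557] tooly yaw 4.6 tilt [-0.02  0.06] F [-0.11 -0.16  0.48] t 1.1 | tool d mm [768.3 280.2  -3.5] wz 0.2
[ 1.31333033  0.49178865 -0.25523874  1.54052505  0.1321242   1.12729597
  1.11043101]
```

Call:
drive_tool([
  {"claw":0.085,"dx":0.045,"dy":0.037,"dz":0,"wx":0,"wy":0,"wz":0},
  {"claw":0.085,"dx":0.045,"dy":0.037,"dz":0,"wx":0,"wy":0,"wz":0},
  {"claw":0.085,"dx":0.045,"dy":0.037,"dz":0,"wx":0,"wy":0,"wz":0},
  {"claw":0.085,"dx":0.045,"dy":0.037,"dz":0,"wx":0,"wy":0,"wz":0},
  {"claw":0.085,"dx":0.045,"dy":0.037,"dz":0,"wx":0,"wy":0,"wz":0},
  {"claw":0.085,"dx":0.045,"dy":0.037,"dz":0,"wx":0,"wy":0,"wz":0},
  {"claw":0.085,"dx":0.045,"dy":0.037,"dz":0,"wx":0,"wy":0,"wz":0},
  {"claw":0.085,"dx":0.05,"dy":0.0024,"dz":0,"wx":0,"wy":0,"wz":0},
  {"claw":0.085,"dx":0.05,"dy":0.0024,"dz":0,"wx":0,"wy":0,"wz":0},
  {"claw":0.085,"dx":0.05,"dy":0.0024,"dz":0,"wx":0,"wy":0,"wz":0},
  {"claw":0.085,"dx":0.05,"dy":0.0024,"dz":0,"wx":0,"wy":0,"wz":0},
  {"claw":0.085,"dx":0.05,"dy":0.0024,"dz":0,"wx":0,"wy":0,"wz":0},
  {"claw":0.085,"dx":0.05,"dy":0.0024,"dz":0,"wx":0,"wy":0,"wz":0},
  {"claw":0.085,"dx":0.05,"dy":0.0024,"dz":0,"wx":0,"wy":0,"wz":0},
  {"claw":0.085,"dx":0.05,"dy":0.0024,"dz":0,"wx":0,"wy":0,"wz":0},
  {"claw":0.085,"dx":0.05,"dy":0.0024,"dz":0,"wx":0,"wy":0,"wz":0},
  {"claw":0.085,"dx":0,"dy":0,"dz":0,"wx":0,"wy":0,"wz":0},
  {"claw":0.085,"dx":0,"dy":0,"dz":0,"wx":0,"wy":0,"wz":0},
])

```text
t: 3.35
eef_pos: [0.4485, 0.1481, 0.2559]
tool_rot: [-0.0, 0.679, 0.734, -0.001]
contact_force: [0.5, -0.2, -0.3]
gripper_width: 0.995
grasp_force: 0.0
```

```bash
cat >> h.py <<'E'
def look(f,c,zlo=.105,zhi=.135,r=.05):
    e,R,o=Rt(); pose=(o['eef_pos'],o['tool_rot']); save('wrist',f); W,p=cloud('wrist',f,pose)
    Z=W[:,:,2];q=(np.linalg.norm(W[:,:,:2]-c,axis=2)<r)&(Z>zlo)&(Z<zhi)
    n,lab,st,ce=cv2.connectedComponentsWithStats(q.astype(np.uint8))
    for i in 1+np.argsort(-st[1:,4])[:2]:
        Q=W[lab==i];rc=cv2.minAreaRect((Q[:,:2]*1000).astype(np.float32))
        print(f,len(Q),np.round(rc[0],1),np.round(rc[1],1),round(rc[2],1),'z max/med',Q[:,2].max().round(4),np.median(Q[:,2]).round(4),'px',ce[i].round())
E
python3 -c "
from h import *
go([.445,.153,.26],4.4)
look('wa',[.445,.153])"
```

```text
pos [0.4485 0.1481 0.2559] tooly yaw 4.4 tilt [-0.05 -0.04] F [ 0.53 -0.16 -0.27] t 3.35 | tool d mm [ 5.2 -3.1 -4.1] wz -0.0
wa 1317 [445.3 151.5] [13.2 43.6] 4.6 z max/med 0.125 0.1229 px [312. 218.]
```

View pics/wa.png

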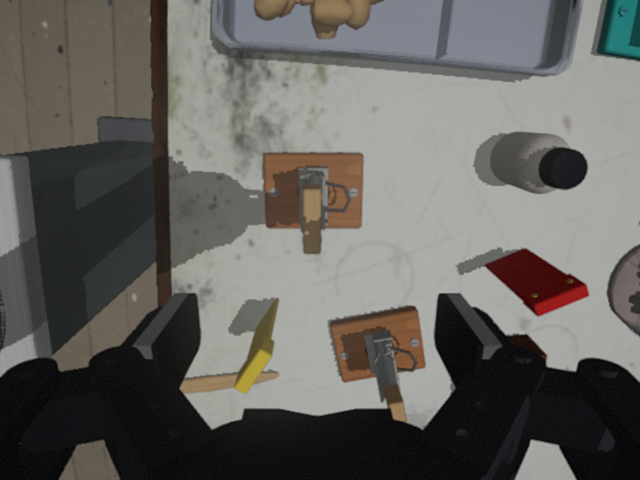

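Wrist view: the plate a grip is at (312,225) and seen nearly edge-on. The yellow plate is at (260,345), to the left of stand b at (376,345).

Call:
drive_tool([
  {"claw":0.05,"dx":0.0045,"dy":-0.0031,"dz":0,"wx":0,"wy":0,"wz":0},
  {"claw":0.05,"dx":0,"dy":0,"dz":0.04,"wx":0,"wy":0,"wz":0},
  {"claw":0.05,"dx":0,"dy":0,"dz":0.04,"wx":0,"wy":0,"wz":0},
  {"claw":0.05,"dx":0,"dy":0,"dz":0.03,"wx":0,"wy":0,"wz":0},
  {"claw":0.05,"dx":0,"dy":0,"dz":0,"wx":0,"wy":0,"wz":0},
  {"claw":0.05,"dx":0,"dy":0,"dz":0,"wx":0,"wy":0,"wz":0},
])

```text
t: 4.15
eef_pos: [0.4458, 0.1531, 0.1473]
tool_rot: [0.0, 0.68, 0.733, 0.001]
contact_force: [0.8, -1.0, 0.0]
gripper_width: 0.587
grasp_force: 0.0
```

```bash
python3 -c "
from h import *
go([.4453,.1525,.119],4.5)
look('wa2',[.445,.153])
W,p=cloud('wrist','wa2',(get_obs()['eef_pos'],get_obs()['tool_rot']))
"
```

```text
pos [0.4458 0.1531 0.1473] tooly yaw 4.36 tilt [0.07 0.03] F [ 0.84 -0.98  0.03] t 4.15 | tool d mm [-0.5 -0.6 28.3] wz -0.14
wa2 3453 [445.1 151.4] [13.3 44.2] 4.3 z max/med 0.1252 0.1229 px [313. 295.]
wa2 396 [471.5 155.9] [23.   6.6] 77.8 z max/med 0.135 0.1311 px [388. 301.]
```

View pics/wa2.png

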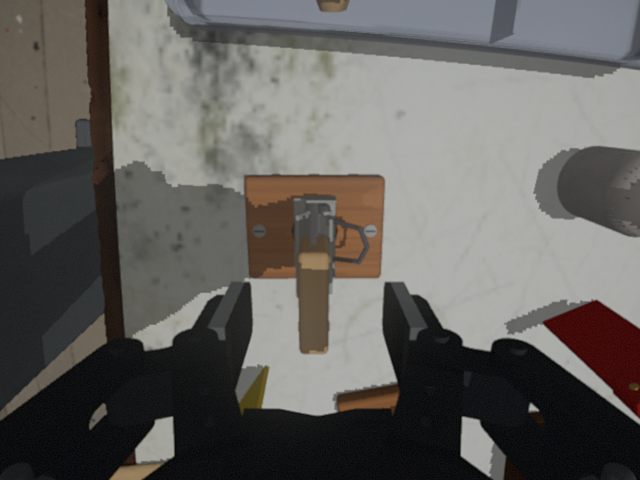

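Grip edges are at u 300 and 329, fingers at 251 and 384. The grip sits about 0.7 mm toward tool −y.

Call:
drive_tool([
  {"claw":0.05,"dx":0,"dy":-0.0007,"dz":0.014,"wx":0,"wy":0,"wz":0},
  {"claw":0.05,"dx":0,"dy":0,"dz":0.014,"wx":0,"wy":0,"wz":0},
  {"claw":0.05,"dx":0,"dy":0,"dz":0,"wx":0,"wy":0,"wz":0},
])

```text
t: 4.58
eef_pos: [0.4436, 0.1525, 0.117]
tool_rot: [-0.001, 0.679, 0.734, -0.001]
contact_force: [-0.2, 0.4, -0.2]
gripper_width: 0.583
grasp_force: 0.0
```

Call:
drive_tool([
  {"claw":0.0,"dx":0,"dy":0,"dz":0,"wx":0,"wy":0,"wz":0},
  {"claw":0.0,"dx":0,"dy":0,"dz":0,"wx":0,"wy":0,"wz":0},
  {"claw":0.0,"dx":0,"dy":0,"dz":0,"wx":0,"wy":0,"wz":0},
  {"claw":0.0,"dx":0,"dy":0,"dz":0,"wx":0,"wy":0,"wz":0},
], newtons=30)

```text
t: 5.08
eef_pos: [0.4447, 0.1531, 0.1185]
tool_rot: [0.0, 0.679, 0.734, 0.0]
contact_force: [-0.8, -0.1, 0.9]
gripper_width: 0.132
grasp_force: 35.6
```

Call:
drive_tool([
  {"claw":0.0,"dx":0,"dy":0,"dz":-0.0005,"wx":0,"wy":0,"wz":0},
  {"claw":0.0,"dx":0,"dy":0,"dz":-0.0005,"wx":0,"wy":0,"wz":0},
  {"claw":0.0,"dx":0,"dy":0,"dz":0,"wx":0,"wy":0,"wz":0},
  {"claw":0.0,"dx":0,"dy":0,"dz":0,"wx":0,"wy":0,"wz":0},
])

```text
t: 5.58
eef_pos: [0.4444, 0.1529, 0.1192]
tool_rot: [-0.0, 0.679, 0.734, -0.0]
contact_force: [0.8, 0.7, -2.1]
gripper_width: 0.133
grasp_force: 35.2
```

Call:
drive_tool([
  {"claw":0.0,"dx":0,"dy":0,"dz":0,"wx":0,"wy":0,"wz":0},
])

```text
t: 5.7
eef_pos: [0.4445, 0.153, 0.1192]
tool_rot: [-0.0, 0.679, 0.734, -0.0]
contact_force: [0.2, 0.5, -1.8]
gripper_width: 0.133
grasp_force: 35.2
```

Call:
drive_tool([
  {"claw":0.0,"dx":0,"dy":0,"dz":0,"wx":0,"wy":0,"wz":0},
])

```text
t: 5.82
eef_pos: [0.4445, 0.153, 0.1193]
tool_rot: [-0.0, 0.679, 0.734, -0.0]
contact_force: [-0.1, 0.7, -2.1]
gripper_width: 0.134
grasp_force: 35.2
```

Call:
drive_tool([
  {"claw":0.0,"dx":0,"dy":0,"dz":-0.0005,"wx":0,"wy":0,"wz":0},
  {"claw":0.0,"dx":0,"dy":0,"dz":-0.0005,"wx":0,"wy":0,"wz":0},
  {"claw":0.0,"dx":0,"dy":0,"dz":0,"wx":0,"wy":0,"wz":0},
  {"claw":0.0,"dx":0,"dy":0,"dz":0,"wx":0,"wy":0,"wz":0},
])

```text
t: 6.32
eef_pos: [0.4444, 0.1529, 0.1202]
tool_rot: [-0.0, 0.679, 0.734, -0.0]
contact_force: [-1.1, 0.8, -5.3]
gripper_width: 0.135
grasp_force: 34.7
```

Call:
drive_tool([
  {"claw":0.0,"dx":0,"dy":0,"dz":-0.0005,"wx":0,"wy":0,"wz":0},
  {"claw":0.0,"dx":0,"dy":0,"dz":0,"wx":0,"wy":0,"wz":0},
  {"claw":0.0,"dx":0,"dy":0,"dz":0,"wx":0,"wy":0,"wz":0},
])

```text
t: 6.7
eef_pos: [0.4444, 0.1529, 0.1207]
tool_rot: [-0.0, 0.679, 0.734, -0.0]
contact_force: [1.4, 1.6, -8.3]
gripper_width: 0.138
grasp_force: 34.4
```

Call:
drive_tool([
  {"claw":0.0,"dx":0,"dy":0,"dz":0,"wx":0,"wy":0,"wz":0},
])

```text
t: 6.82
eef_pos: [0.4444, 0.1529, 0.1207]
tool_rot: [-0.0, 0.679, 0.734, -0.0]
contact_force: [-0.5, 0.8, -7.8]
gripper_width: 0.135
grasp_force: 34.4
```

Call:
drive_tool([
  {"claw":0.0,"dx":0,"dy":0,"dz":0,"wx":0,"wy":0,"wz":0},
])

```text
t: 6.95
eef_pos: [0.4444, 0.1529, 0.1207]
tool_rot: [-0.0, 0.679, 0.734, -0.0]
contact_force: [-0.1, 1.2, -7.2]
gripper_width: 0.135
grasp_force: 34.4
```

Call:
drive_tool([
  {"claw":0.0,"dx":0,"dy":0,"dz":-0.0002,"wx":0,"wy":0,"wz":0},
  {"claw":0.0,"dx":0,"dy":0,"dz":0,"wx":0,"wy":0,"wz":0},
  {"claw":0.0,"dx":0,"dy":0,"dz":0,"wx":0,"wy":0,"wz":0},
])

```text
t: 7.32
eef_pos: [0.4444, 0.1529, 0.1209]
tool_rot: [-0.0, 0.679, 0.734, -0.0]
contact_force: [-1.4, 1.5, -9.1]
gripper_width: 0.136
grasp_force: 34.4
```

Call:
drive_tool([
  {"claw":0.0,"dx":0,"dy":0,"dz":0.001,"wx":0,"wy":0,"wz":0},
  {"claw":0.0,"dx":0,"dy":0,"dz":0.0012,"wx":0,"wy":0,"wz":0},
  {"claw":0.0,"dx":0,"dy":0,"dz":0.0,"wx":0,"wy":0,"wz":0},
  {"claw":0.05,"dx":0,"dy":0,"dz":0,"wx":0,"wy":0,"wz":0},
  {"claw":0.05,"dx":0,"dy":0,"dz":0,"wx":0,"wy":0,"wz":0},
  {"claw":0.05,"dx":0,"dy":0,"dz":0,"wx":0,"wy":0,"wz":0},
])

```text
t: 8.07
eef_pos: [0.4447, 0.1529, 0.119]
tool_rot: [0.0, 0.679, 0.734, 0.0]
contact_force: [-0.4, 0.9, 0.8]
gripper_width: 0.582
grasp_force: 0.0
```

```bash
python3 -c "
from h import *
W,p=cloud('scene','scene0')
for n in('scene',):
  for u,v in((364,265),(357,300),(374,298),(270,220)):
    print(W[v-1:v+2,u-1:u+2].reshape(-1,3).mean(0).round(3))
go([.445,.1525,.2559],4.5)
# b target after raise
e,R,o=Rt();print((R.T@(np.array([.523,-.0018,.245])-e)*1000).round(1))"
```

```text
[0.405 0.021 0.099]
[0.41  0.03  0.001]
[ 0.394 -0.002  0.   ]
[0.636 0.097 0.1  ]
pos [0.4447 0.1529 0.119 ] tooly yaw 4.39 tilt [ 0.02 -0.  ] F [-0.39  0.94  0.81] t 8.075 | tool d mm [  -0.5    0.3 -136.9] wz -0.11
[-160.3   66.2 -126. ]
```

Call:
drive_tool([
  {"claw":0.05,"dx":0,"dy":0,"dz":-0.02,"wx":0,"wy":0,"wz":0},
  {"claw":0.05,"dx":0,"dy":0,"dz":-0.04,"wx":0,"wy":0,"wz":0},
  {"claw":0.05,"dx":0,"dy":0,"dz":-0.04,"wx":0,"wy":0,"wz":0},
  {"claw":0.05,"dx":-0.04,"dy":0.0165,"dz":-0.02,"wx":0,"wy":0,"wz":0},
  {"claw":0.05,"dx":-0.04,"dy":0.0165,"dz":0,"wx":0,"wy":0,"wz":0},
  {"claw":0.05,"dx":-0.04,"dy":0.0165,"dz":0,"wx":0,"wy":0,"wz":0},
  {"claw":0.05,"dx":-0.04,"dy":0.0165,"dz":0,"wx":0,"wy":0,"wz":0},
  {"claw":0.05,"dx":0,"dy":0,"dz":0,"wx":0,"wy":0,"wz":-6},
  {"claw":0.05,"dx":0,"dy":0,"dz":0.02,"wx":0,"wy":0,"wz":-5.6},
  {"claw":0.05,"dx":0,"dy":0,"dz":0.03,"wx":0,"wy":0,"wz":0},
  {"claw":0.05,"dx":0,"dy":0,"dz":0,"wx":0,"wy":0,"wz":0},
  {"claw":0.05,"dx":0,"dy":0,"dz":0,"wx":0,"wy":0,"wz":0},
])

```text
t: 9.57
eef_pos: [0.5231, -0.0013, 0.1897]
tool_rot: [0.0, 0.602, 0.799, 0.0]
contact_force: [0.4, 0.6, -0.2]
gripper_width: 0.585
grasp_force: 0.0
```

```bash
cat >> h.py <<'E'
def near(f,c):
    look(f,c); o=get_obs(); W,p=cloud('wrist',f,(o['eef_pos'],o['tool_rot']))
    e,R,_=Rt(); q=(np.linalg.norm(W[:,:,:2]-c,axis=2)<.035)&(abs(W[:,:,2]-.1235)<.004)
    T=(W[q]-e)@R*1000; print('tool-frame grip top: y 2/50/98%',np.percentile(T[:,1],[1,50,99]).round(2),'x',np.percentile(T[:,0],[1,50,99]).round(2),'n',q.sum())
E
python3 -c "
from h import *
near('wb',[.523,-.0018])
go([.523,-.0018,.119],16)"
```

```text
wb 2184 [524.3  -4.7] [13.2 44.6] 16.2 z max/med 0.1256 0.1229 px [316. 263.]
tool-frame grip top: y 2/50/98% [-5.56 -0.    5.91] x [-24.61  -2.01  18.18] n 1998
pos [ 0.5233 -0.0013  0.19  ] tooly yaw 16.0 tilt [0.1 0. ] F [0.93 0.34 0.86] t 9.625 | tool d mm [-0.3 -0.6 71. ] wz 0.0
```

Call:
drive_tool([
  {"claw":0.05,"dx":-0.0025,"dy":0,"dz":0.03,"wx":0,"wy":0,"wz":0},
  {"claw":0.05,"dx":0,"dy":0,"dz":0.03,"wx":0,"wy":0,"wz":0},
  {"claw":0.05,"dx":0,"dy":0,"dz":0.0105,"wx":0,"wy":0,"wz":0},
  {"claw":0.05,"dx":0,"dy":0,"dz":0,"wx":0,"wy":0,"wz":0},
  {"claw":0.05,"dx":0,"dy":0,"dz":0,"wx":0,"wy":0,"wz":0},
  {"claw":0.0,"dx":0,"dy":0,"dz":0,"wx":0,"wy":0,"wz":0},
  {"claw":0.0,"dx":0,"dy":0,"dz":0,"wx":0,"wy":0,"wz":0},
  {"claw":0.0,"dx":0,"dy":0,"dz":0,"wx":0,"wy":0,"wz":0},
  {"claw":0.0,"dx":0,"dy":0,"dz":0,"wx":0,"wy":0,"wz":0},
  {"claw":0.0,"dx":0,"dy":0,"dz":0,"wx":0,"wy":0,"wz":0},
])

```text
t: 10.88
eef_pos: [0.5235, -0.004, 0.1185]
tool_rot: [0.0, 0.602, 0.799, 0.0]
contact_force: [-0.4, 0.3, 1.8]
gripper_width: 0.132
grasp_force: 35.8
```

Call:
drive_tool([
  {"claw":0.0,"dx":0,"dy":0,"dz":-0.0005,"wx":0,"wy":0,"wz":0},
  {"claw":0.0,"dx":0,"dy":0,"dz":-0.0005,"wx":0,"wy":0,"wz":0},
  {"claw":0.0,"dx":0,"dy":0,"dz":0,"wx":0,"wy":0,"wz":0},
  {"claw":0.0,"dx":0,"dy":0,"dz":0,"wx":0,"wy":0,"wz":0},
])

```text
t: 11.38
eef_pos: [0.5232, -0.004, 0.1192]
tool_rot: [-0.0, 0.602, 0.799, -0.0]
contact_force: [0.0, -1.1, -0.6]
gripper_width: 0.132
grasp_force: 35.5
```

Call:
drive_tool([
  {"claw":0.0,"dx":0,"dy":0,"dz":-0.0005,"wx":0,"wy":0,"wz":0},
  {"claw":0.0,"dx":0,"dy":0,"dz":0,"wx":0,"wy":0,"wz":0},
  {"claw":0.0,"dx":0,"dy":0,"dz":0,"wx":0,"wy":0,"wz":0},
])

```text
t: 11.75
eef_pos: [0.5231, -0.004, 0.1196]
tool_rot: [-0.0, 0.602, 0.799, -0.0]
contact_force: [1.4, -0.6, -2.5]
gripper_width: 0.136
grasp_force: 35.3
```

Call:
drive_tool([
  {"claw":0.0,"dx":0,"dy":0,"dz":-0.0005,"wx":0,"wy":0,"wz":0},
  {"claw":0.0,"dx":0,"dy":0,"dz":-0.0003,"wx":0,"wy":0,"wz":0},
  {"claw":0.0,"dx":0,"dy":0,"dz":0,"wx":0,"wy":0,"wz":0},
  {"claw":0.0,"dx":0,"dy":0,"dz":0,"wx":0,"wy":0,"wz":0},
])

```text
t: 12.25
eef_pos: [0.5231, -0.004, 0.1204]
tool_rot: [-0.0, 0.602, 0.799, -0.0]
contact_force: [0.9, -0.9, -4.5]
gripper_width: 0.138
grasp_force: 34.8
```

Call:
drive_tool([
  {"claw":0.0,"dx":0,"dy":0,"dz":-0.0005,"wx":0,"wy":0,"wz":0},
  {"claw":0.0,"dx":0,"dy":0,"dz":0,"wx":0,"wy":0,"wz":0},
  {"claw":0.0,"dx":0,"dy":0,"dz":0,"wx":0,"wy":0,"wz":0},
])

```text
t: 12.62
eef_pos: [0.5231, -0.004, 0.1209]
tool_rot: [-0.0, 0.602, 0.799, -0.0]
contact_force: [0.8, -1.4, -7.2]
gripper_width: 0.133
grasp_force: 34.5
```

Call:
drive_tool([
  {"claw":0.0,"dx":0,"dy":0,"dz":-0.0002,"wx":0,"wy":0,"wz":0},
  {"claw":0.0,"dx":0,"dy":0,"dz":0,"wx":0,"wy":0,"wz":0},
])

```text
t: 12.88
eef_pos: [0.5231, -0.004, 0.1212]
tool_rot: [-0.0, 0.602, 0.799, -0.0]
contact_force: [1.1, -0.3, -7.8]
gripper_width: 0.132
grasp_force: 34.5
```

Call:
drive_tool([
  {"claw":0.0,"dx":0,"dy":0,"dz":0,"wx":0,"wy":0,"wz":0},
])

```text
t: 13.0
eef_pos: [0.5231, -0.004, 0.1212]
tool_rot: [-0.0, 0.602, 0.799, -0.0]
contact_force: [-0.6, -1.3, -8.6]
gripper_width: 0.134
grasp_force: 34.5
```

Call:
drive_tool([
  {"claw":0.0,"dx":0,"dy":0,"dz":0,"wx":0,"wy":0,"wz":0},
])

```text
t: 13.12
eef_pos: [0.5232, -0.004, 0.1212]
tool_rot: [-0.0, 0.602, 0.799, -0.0]
contact_force: [0.3, -0.6, -8.2]
gripper_width: 0.133
grasp_force: 34.4
```

Call:
drive_tool([
  {"claw":0.0,"dx":0,"dy":0,"dz":0.001,"wx":0,"wy":0,"wz":0},
  {"claw":0.0,"dx":0,"dy":0,"dz":0.0012,"wx":0,"wy":0,"wz":0},
  {"claw":0.0,"dx":0,"dy":0,"dz":0.0,"wx":0,"wy":0,"wz":0},
  {"claw":0.05,"dx":0,"dy":0,"dz":0,"wx":0,"wy":0,"wz":0},
  {"claw":0.05,"dx":0,"dy":0,"dz":0,"wx":0,"wy":0,"wz":0},
  {"claw":0.05,"dx":0,"dy":0,"dz":0,"wx":0,"wy":0,"wz":0},
  {"claw":0.05,"dx":0,"dy":0,"dz":-0.02,"wx":0,"wy":0,"wz":0},
  {"claw":0.05,"dx":0,"dy":0,"dz":-0.04,"wx":0,"wy":0,"wz":0},
  {"claw":0.05,"dx":0,"dy":0,"dz":-0.04,"wx":0,"wy":0,"wz":0},
  {"claw":0.05,"dx":-0.035,"dy":-0.0163,"dz":-0.01,"wx":0,"wy":0,"wz":0},
  {"claw":0.05,"dx":-0.035,"dy":-0.0163,"dz":0,"wx":0,"wy":0,"wz":0},
  {"claw":0.05,"dx":-0.035,"dy":-0.0163,"dz":0,"wx":0,"wy":0,"wz":0},
  {"claw":0.05,"dx":-0.0344,"dy":-0.0163,"dz":0,"wx":0,"wy":0,"wz":0},
  {"claw":0.05,"dx":0,"dy":0,"dz":0,"wx":0,"wy":0,"wz":9.6},
  {"claw":0.05,"dx":0,"dy":0,"dz":0.02,"wx":0,"wy":0,"wz":9.6},
  {"claw":0.05,"dx":0,"dy":0,"dz":0.02,"wx":0,"wy":0,"wz":0},
  {"claw":0.05,"dx":0,"dy":0,"dz":0,"wx":0,"wy":0,"wz":0},
  {"claw":0.05,"dx":0,"dy":0,"dz":0,"wx":0,"wy":0,"wz":0},
])

```text
t: 15.38
eef_pos: [0.4995, -0.1558, 0.1898]
tool_rot: [0.0, 0.726, 0.687, 0.0]
contact_force: [0.2, -0.7, -0.4]
gripper_width: 0.586
grasp_force: 0.0
```

```bash
python3 -c "
from h import *
near('wc',[.499,-.156])
go([.499,-.156,.119],-3.2)"
```

```text
wc 2185 [ 500.3 -158.5] [44.2 13.2] 86.3 z max/med 0.1249 0.1229 px [317. 261.]
tool-frame grip top: y 2/50/98% [-4.96  1.01  6.77] x [-23.53  -0.94  18.92] n 1993
pos [ 0.4996 -0.1559  0.19  ] tooly yaw -3.19 tilt [ 0.08 -0.02] F [ 0.59 -0.36 -0.36] t 15.425 | tool d mm [-0.1 -0.7 71. ] wz 0.01
```

Call:
drive_tool([
  {"claw":0.05,"dx":-0.0025,"dy":0.0008,"dz":0.03,"wx":0,"wy":0,"wz":0.4},
  {"claw":0.05,"dx":0,"dy":0,"dz":0.03,"wx":0,"wy":0,"wz":0},
  {"claw":0.05,"dx":0,"dy":0,"dz":0.0105,"wx":0,"wy":0,"wz":0},
  {"claw":0.05,"dx":0,"dy":0,"dz":0,"wx":0,"wy":0,"wz":0},
  {"claw":0.05,"dx":0,"dy":0,"dz":0,"wx":0,"wy":0,"wz":0},
  {"claw":0.0,"dx":0,"dy":0,"dz":0,"wx":0,"wy":0,"wz":0},
  {"claw":0.0,"dx":0,"dy":0,"dz":0,"wx":0,"wy":0,"wz":0},
  {"claw":0.0,"dx":0,"dy":0,"dz":0,"wx":0,"wy":0,"wz":0},
  {"claw":0.0,"dx":0,"dy":0,"dz":0,"wx":0,"wy":0,"wz":0},
  {"claw":0.0,"dx":0,"dy":0,"dz":0,"wx":0,"wy":0,"wz":0},
])

```text
t: 16.68
eef_pos: [0.4998, -0.1585, 0.1188]
tool_rot: [0.0, 0.729, 0.685, 0.0]
contact_force: [0.5, 0.5, 1.7]
gripper_width: 0.134
grasp_force: 35.9
```

Call:
drive_tool([
  {"claw":0.0,"dx":0,"dy":0,"dz":-0.0005,"wx":0,"wy":0,"wz":0},
  {"claw":0.0,"dx":0,"dy":0,"dz":-0.0005,"wx":0,"wy":0,"wz":0},
  {"claw":0.0,"dx":0,"dy":0,"dz":-0.0005,"wx":0,"wy":0,"wz":0},
  {"claw":0.0,"dx":0,"dy":0,"dz":0,"wx":0,"wy":0,"wz":0},
  {"claw":0.0,"dx":0,"dy":0,"dz":0,"wx":0,"wy":0,"wz":0},
])

```text
t: 17.3
eef_pos: [0.4995, -0.1585, 0.1199]
tool_rot: [-0.0, 0.729, 0.684, -0.0]
contact_force: [-0.1, -0.6, -2.3]
gripper_width: 0.135
grasp_force: 35.3
```

Call:
drive_tool([
  {"claw":0.0,"dx":0,"dy":0,"dz":-0.0005,"wx":0,"wy":0,"wz":0},
  {"claw":0.0,"dx":0,"dy":0,"dz":-0.0003,"wx":0,"wy":0,"wz":0},
  {"claw":0.0,"dx":0,"dy":0,"dz":0,"wx":0,"wy":0,"wz":0},
  {"claw":0.0,"dx":0,"dy":0,"dz":0,"wx":0,"wy":0,"wz":0},
])

```text
t: 17.8
eef_pos: [0.4996, -0.1584, 0.1209]
tool_rot: [-0.0, 0.729, 0.685, -0.0]
contact_force: [-0.1, -1.1, -3.9]
gripper_width: 0.134
grasp_force: 35.1
```

Probably sliding already. I'll continue in small steps.

Call:
drive_tool([
  {"claw":0.0,"dx":0,"dy":0,"dz":-0.0005,"wx":0,"wy":0,"wz":0},
  {"claw":0.0,"dx":0,"dy":0,"dz":0,"wx":0,"wy":0,"wz":0},
])

```text
t: 18.05
eef_pos: [0.4997, -0.1584, 0.1215]
tool_rot: [-0.0, 0.729, 0.685, 0.0]
contact_force: [0.5, 0.1, -2.8]
gripper_width: 0.134
grasp_force: 35.1
```

Call:
drive_tool([
  {"claw":0.0,"dx":0,"dy":0,"dz":-0.0005,"wx":0,"wy":0,"wz":0},
  {"claw":0.0,"dx":0,"dy":0,"dz":0,"wx":0,"wy":0,"wz":0},
])

```text
t: 18.3
eef_pos: [0.4997, -0.1584, 0.1219]
tool_rot: [-0.0, 0.729, 0.685, 0.0]
contact_force: [0.6, 0.6, -4.3]
gripper_width: 0.135
grasp_force: 35.1
```

Call:
drive_tool([
  {"claw":0.0,"dx":0,"dy":0,"dz":-0.0003,"wx":0,"wy":0,"wz":0},
  {"claw":0.0,"dx":0,"dy":0,"dz":0,"wx":0,"wy":0,"wz":0},
])

```text
t: 18.55
eef_pos: [0.4997, -0.1584, 0.1222]
tool_rot: [-0.0, 0.729, 0.685, 0.0]
contact_force: [-0.8, 0.5, -2.7]
gripper_width: 0.135
grasp_force: 35.1
```

Call:
drive_tool([
  {"claw":0.0,"dx":0,"dy":0,"dz":-0.001,"wx":0,"wy":0,"wz":0},
  {"claw":0.0,"dx":0,"dy":0,"dz":-0.001,"wx":0,"wy":0,"wz":0},
  {"claw":0.0,"dx":0,"dy":0,"dz":-0.001,"wx":0,"wy":0,"wz":0},
  {"claw":0.0,"dx":0,"dy":0,"dz":0,"wx":0,"wy":0,"wz":0},
])

```text
t: 19.05
eef_pos: [0.4997, -0.1585, 0.1253]
tool_rot: [0.0, 0.729, 0.685, 0.0]
contact_force: [-0.0, -1.2, -2.9]
gripper_width: 0.133
grasp_force: 35.1
```

Call:
drive_tool([
  {"claw":0.0,"dx":0,"dy":0,"dz":-0.001,"wx":0,"wy":0,"wz":0},
  {"claw":0.0,"dx":0,"dy":0,"dz":-0.001,"wx":0,"wy":0,"wz":0},
  {"claw":0.0,"dx":0,"dy":0,"dz":-0.0003,"wx":0,"wy":0,"wz":0},
  {"claw":0.0,"dx":0,"dy":0,"dz":0,"wx":0,"wy":0,"wz":0},
])

```text
t: 19.55
eef_pos: [0.4997, -0.1585, 0.1275]
tool_rot: [0.0, 0.729, 0.685, 0.0]
contact_force: [-0.6, -0.8, -3.0]
gripper_width: 0.131
grasp_force: 35.1
```

```bash
python3 -c "
from h import *
e,R,o=Rt()
pose=(o['eef_pos'],o['tool_rot']);save('wrist','wc2');W,p=cloud('wrist','wc2',pose)
q=(np.linalg.norm(W[:,:,:2]-[.5,-.16],axis=2)<.03);Z=W[q][:,2];print(np.percentile(Z[(Z>.11)&(Z<.15)],[5,50,90,99]).round(4),e,o['contact_force'])
"
```

```text
[0.1154 0.1315 0.1476 0.1498] [ 0.49969152 -0.15845432  0.12753999] [-0.64151648 -0.75847733 -3.03510686]
```

Call:
drive_tool([
  {"claw":0.05,"dx":0,"dy":0,"dz":0,"wx":0,"wy":0,"wz":0},
  {"claw":0.05,"dx":0,"dy":0,"dz":0,"wx":0,"wy":0,"wz":0},
  {"claw":0.05,"dx":0,"dy":0,"dz":0,"wx":0,"wy":0,"wz":0},
  {"claw":0.05,"dx":0,"dy":0,"dz":-0.02,"wx":0,"wy":0,"wz":0},
  {"claw":0.05,"dx":0,"dy":0,"dz":-0.04,"wx":0,"wy":0,"wz":0},
  {"claw":0.05,"dx":0.034,"dy":0.0368,"dz":-0.005,"wx":0,"wy":0,"wz":0},
  {"claw":0.05,"dx":0.034,"dy":0.0368,"dz":0,"wx":0,"wy":0,"wz":0},
  {"claw":0.05,"dx":0.034,"dy":0.0368,"dz":0,"wx":0,"wy":0,"wz":0},
  {"claw":0.05,"dx":0.034,"dy":0.0368,"dz":0,"wx":0,"wy":0,"wz":0},
  {"claw":0.05,"dx":0,"dy":0,"dz":0,"wx":0,"wy":0,"wz":-6},
  {"claw":0.05,"dx":0,"dy":0,"dz":0,"wx":0,"wy":0,"wz":-6},
  {"claw":0.05,"dx":0,"dy":0,"dz":0,"wx":0,"wy":0,"wz":0},
  {"claw":0.05,"dx":0,"dy":0,"dz":0,"wx":0,"wy":0,"wz":0},
  {"claw":0.05,"dx":0,"dy":0,"dz":0,"wx":0,"wy":0,"wz":0},
])

```text
t: 21.35
eef_pos: [0.6551, -0.0321, 0.1926]
tool_rot: [0.0, 0.654, 0.757, -0.0]
contact_force: [-0.3, -0.3, -0.9]
gripper_width: 0.588
grasp_force: 0.0
```

```bash
python3 - <<'E'
from h import *
go([.655,-.033,.19],8.4)
c=[.655,-.033]
look('wblk',c,.036,.048,.07)
e,R,o=Rt();W,p=cloud('wrist','wblk',(o['eef_pos'],o['tool_rot']))
# slot: below top surface inside block
q=(np.linalg.norm(W[:,:,:2]-c,axis=2)<.032)&(W[:,:,2]<.036)
n,lab,st,ce=cv2.connectedComponentsWithStats(q.astype(np.uint8))
i=1+np.argmax(st[1:,4]);print(st[i],ce[i])
rc=cv2.minAreaRect(np.argwhere(lab==i)[:,::-1].astype(np.float32));b=cv2.boxPoints(rc);print(rc)
print([px('wrist',u,v,z=.042,pose=(o['eef_pos'],o['tool_rot'])).round(4).tolist() for u,v in b])
print('ctr',px('wrist',*rc[0],z=.042,pose=(o['eef_pos'],o['tool_rot'])))
E
```

```text
pos [ 0.6551 -0.0321  0.1926] tooly yaw 8.32 tilt [ 0.01 -0.01] F [-0.27 -0.32 -0.86] t 21.35 | tool d mm [-0.9 -0.2  2.6] wz -0.08
wblk 11748 [656.1 -34.4] [69.7 89.5] 8.7 z max/med 0.0441 0.0415 px [317. 219.]
[313 188  10  68 669] [317.50523169 221.02690583]
((317.5, 221.5), (67.0, 9.0), 90.0)
[[0.6497, -0.0102, 0.042], [0.6558, -0.0094, 0.042], [0.6628, -0.0566, 0.042], [0.6565, -0.0576, 0.042]]
ctr [ 0.65613818 -0.03290473  0.042     ]
```

View pics/wblk.png

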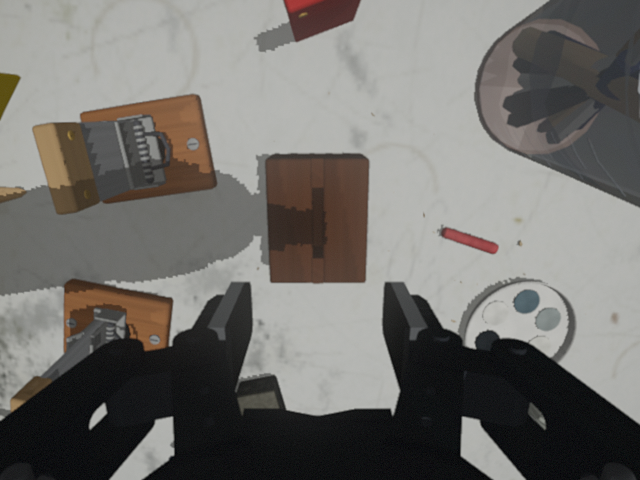

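Wrist view of the block: the slot spans u 312–324, v 187–258, which puts its centre about 0.8 mm toward +y and 1.6 mm toward −x in the tool frame. Now back to plate c.

Call:
drive_tool([
  {"claw":0.05,"dx":0,"dy":0,"dz":0,"wx":0,"wy":0,"wz":6},
  {"claw":0.05,"dx":0,"dy":0,"dz":0,"wx":0,"wy":0,"wz":6},
  {"claw":0.05,"dx":-0.034,"dy":-0.0368,"dz":0,"wx":0,"wy":0,"wz":0},
  {"claw":0.05,"dx":-0.034,"dy":-0.0368,"dz":0,"wx":0,"wy":0,"wz":0},
  {"claw":0.05,"dx":-0.034,"dy":-0.0368,"dz":0,"wx":0,"wy":0,"wz":0},
  {"claw":0.05,"dx":-0.034,"dy":-0.0368,"dz":0,"wx":0,"wy":0,"wz":0},
  {"claw":0.05,"dx":0,"dy":0,"dz":0,"wx":0,"wy":0,"wz":0},
  {"claw":0.05,"dx":0,"dy":0,"dz":0,"wx":0,"wy":0,"wz":0},
])

```text
t: 22.4
eef_pos: [0.5003, -0.1582, 0.193]
tool_rot: [0.0, 0.729, 0.684, 0.0]
contact_force: [-0.2, 0.4, 0.5]
gripper_width: 0.583
grasp_force: 0.0
```

```bash
python3 - <<'E'
from h import *
go([.4997,-.1585,.1275],-3.6)
e,R,o=Rt();pose=(o['eef_pos'],o['tool_rot']);save('wrist','wc3');W,p=cloud('wrist','wc3',pose)
q=(np.linalg.norm(W[:,:,:2]-[.5,-.158],axis=2)<.035)&(abs(W[:,:,2]-.132)<.005)
T=(W[q]-e)@R*1000;print(q.sum(),np.percentile(T[:,1],[1,50,99]),np.percentile(T[:,0],[1,50,99]),np.median(W[q][:,2]))
for t in [(.445,.152),(.523,-.003)]: pass
E
```

```text
pos [ 0.5003 -0.1582  0.193 ] tooly yaw -3.63 tilt [ 0.08 -0.  ] F [-0.2   0.4   0.53] t 22.4 | tool d mm [-0.3 -0.7 65.5] wz -0.03
2137 [-6.01123147  0.04939056  5.8514452 ] [-21.40636673   1.37377623  21.3937793 ] 0.1303581221339769
```

Call:
drive_tool([
  {"claw":0.05,"dx":0,"dy":0,"dz":0.03,"wx":0,"wy":0,"wz":0},
  {"claw":0.05,"dx":0,"dy":0,"dz":0.03,"wx":0,"wy":0,"wz":0},
  {"claw":0.05,"dx":0,"dy":0,"dz":0.006,"wx":0,"wy":0,"wz":0},
  {"claw":0.05,"dx":0,"dy":0,"dz":0,"wx":0,"wy":0,"wz":0},
  {"claw":0.05,"dx":0,"dy":0,"dz":0,"wx":0,"wy":0,"wz":0},
  {"claw":0.0,"dx":0,"dy":0,"dz":0,"wx":0,"wy":0,"wz":0},
  {"claw":0.0,"dx":0,"dy":0,"dz":0,"wx":0,"wy":0,"wz":0},
  {"claw":0.0,"dx":0,"dy":0,"dz":0,"wx":0,"wy":0,"wz":0},
  {"claw":0.0,"dx":0,"dy":0,"dz":0,"wx":0,"wy":0,"wz":0},
  {"claw":0.0,"dx":0,"dy":0,"dz":0,"wx":0,"wy":0,"wz":0},
], newtons=35)

```text
t: 23.7
eef_pos: [0.4998, -0.1586, 0.1267]
tool_rot: [0.0, 0.729, 0.685, 0.0]
contact_force: [0.5, 0.9, 1.9]
gripper_width: 0.135
grasp_force: 39.6
```

Call:
drive_tool([
  {"claw":0.0,"dx":0,"dy":0,"dz":-0.002,"wx":0,"wy":0,"wz":0},
  {"claw":0.0,"dx":0,"dy":0,"dz":-0.004,"wx":0,"wy":0,"wz":0},
  {"claw":0.0,"dx":0,"dy":0,"dz":-0.006,"wx":0,"wy":0,"wz":0},
  {"claw":0.0,"dx":0,"dy":0,"dz":-0.006,"wx":0,"wy":0,"wz":0},
  {"claw":0.0,"dx":0,"dy":0,"dz":-0.006,"wx":0,"wy":0,"wz":0},
  {"claw":0.0,"dx":0,"dy":0,"dz":-0.006,"wx":0,"wy":0,"wz":0},
  {"claw":0.0,"dx":0,"dy":0,"dz":-0.006,"wx":0,"wy":0,"wz":0},
  {"claw":0.0,"dx":0,"dy":0,"dz":-0.012,"wx":0,"wy":0,"wz":0},
  {"claw":0.0,"dx":0,"dy":0,"dz":-0.012,"wx":0,"wy":0,"wz":0},
  {"claw":0.0,"dx":0,"dy":0,"dz":0,"wx":0,"wy":0,"wz":0},
  {"claw":0.0,"dx":0,"dy":0,"dz":0,"wx":0,"wy":0,"wz":0},
])

```text
t: 25.08
eef_pos: [0.4995, -0.1585, 0.1865]
tool_rot: [0.0, 0.729, 0.684, -0.0]
contact_force: [0.2, 0.4, -0.9]
gripper_width: 0.13
grasp_force: 39.4
```

```bash
python3 - <<'E'
from h import *
# slot in world; plate x-offset in TCP ~0
go([.6562,-.0336,.186],8.4)
E
```

```text
pos [ 0.4995 -0.1585  0.1865] tooly yaw -3.61 tilt [-0.   -0.01] F [ 0.22  0.36 -0.87] t 25.075 | tool d mm [134.5 148.5   0.4] wz -12.01
```

Call:
drive_tool([
  {"claw":0.0,"dx":0.0269,"dy":0.0297,"dz":0,"wx":0,"wy":0,"wz":0},
  {"claw":0.0,"dx":0.0269,"dy":0.0297,"dz":0,"wx":0,"wy":0,"wz":0},
  {"claw":0.0,"dx":0.0269,"dy":0.0297,"dz":0,"wx":0,"wy":0,"wz":0},
  {"claw":0.0,"dx":0.0269,"dy":0.0297,"dz":0,"wx":0,"wy":0,"wz":0},
  {"claw":0.0,"dx":0.0269,"dy":0.0297,"dz":0,"wx":0,"wy":0,"wz":0},
  {"claw":0.0,"dx":0,"dy":0,"dz":0,"wx":0,"wy":0,"wz":-6},
  {"claw":0.0,"dx":0,"dy":0,"dz":0.01,"wx":0,"wy":0,"wz":-6.1},
  {"claw":0.0,"dx":0,"dy":0,"dz":0.018,"wx":0,"wy":0,"wz":0},
  {"claw":0.0,"dx":0,"dy":0,"dz":0.01,"wx":0,"wy":0,"wz":0},
  {"claw":0.0,"dx":0,"dy":0,"dz":0,"wx":0,"wy":0,"wz":0},
  {"claw":0.0,"dx":0,"dy":0,"dz":0,"wx":0,"wy":0,"wz":0},
  {"claw":0.0,"dx":0,"dy":0,"dz":0,"wx":0,"wy":0,"wz":0},
])

```text
t: 26.58
eef_pos: [0.6568, -0.0335, 0.1492]
tool_rot: [0.0, 0.653, 0.757, 0.0]
contact_force: [0.7, 0.7, -1.5]
gripper_width: 0.131
grasp_force: 39.3
```

```bash
python3 - <<'E'
from h import *
go([.6562,-.0336,.148],8.5)
save('wrist','wp'); save('scene','sp'); save('side','dp')
a=cv2.resize(cv2.imread('pics/sp.png')[150:270,260:380],(400,400),interpolation=2)
b=cv2.resize(cv2.imread('pics/dp.png')[160:280,230:350],(400,400),interpolation=2)
cv2.imwrite('pics/chk.png',np.hstack([a,b]))
cv2.imwrite('pics/chk2.png',cv2.imread('pics/wp.png'))
E
```

```text
pos [ 0.6568 -0.0335  0.1492] tooly yaw 8.48 tilt [ 0.07 -0.  ] F [ 0.67  0.74 -1.48] t 26.575 | tool d mm [-0.1 -0.6  1.2] wz -0.02
```

View pics/chk.png

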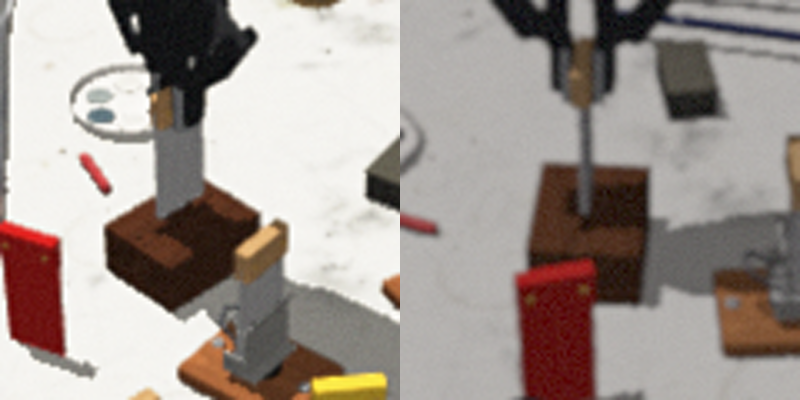

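View pics/wp.png

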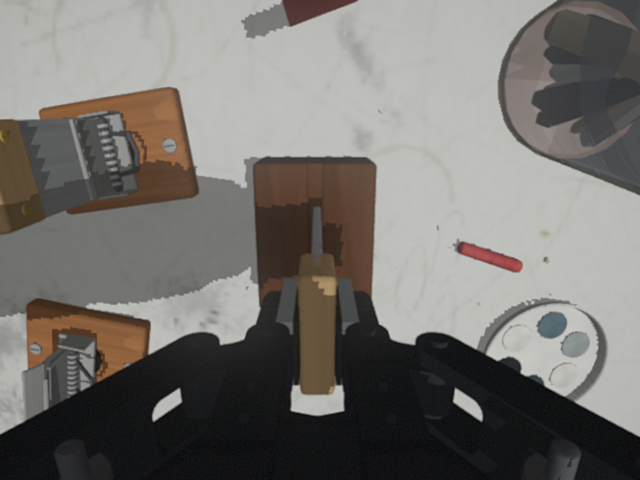

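The plate is over the slot: plate edge at u≈316, block spanning 254–376. I'll check the slot edges numerically on that picture.

```bash
python3 - <<'E'
from h import *
z=np.load('pics/wp.npz');p=z['p'].astype(int).sum(2)
for v in (190,198,202,206,212,220,230): print(v,p[v,300:338].tolist())
W,_=cloud('wrist','wp',(get_obs()['eef_pos'],get_obs()['tool_rot']))
for v in(198,204,206,208,215,225): print(v,(W[v,304:334,2]*1000).round().astype(int).tolist())
E
```

```text
190 [214, 216, 218, 215, 215, 211, 203, 191, 202, 211, 209, 206, 210, 205, 204, 206, 205, 203, 207, 213, 205, 201, 192, 192, 199, 202, 200, 208, 210, 200, 205, 199, 204, 203, 205, 203, 202, 209]
198 [207, 212, 205, 213, 208, 208, 197, 191, 166, 157, 158, 164, 159, 162, 164, 165, 160, 160, 162, 158, 150, 153, 165, 190, 196, 200, 201, 202, 200, 203, 200, 199, 199, 198, 203, 201, 201, 203]
202 [189, 183, 180, 171, 176, 177, 171, 168, 150, 132, 135, 141, 147, 146, 148, 146, 146, 139, 153, 146, 139, 142, 168, 181, 188, 193, 190, 198, 193, 193, 200, 197, 196, 199, 196, 195, 198, 195]
206 [143, 136, 143, 134, 136, 143, 131, 138, 125, 132, 137, 132, 142, 147, 169, 180, 178, 179, 181, 177, 149, 150, 165, 176, 195, 195, 192, 194, 201, 197, 195, 199, 194, 195, 198, 196, 191, 191]
212 [134, 132, 131, 133, 135, 136, 138, 132, 125, 116, 130, 141, 159, 204, 241, 252, 252, 256, 262, 268, 232, 170, 157, 168, 189, 189, 192, 192, 192, 188, 192, 193, 188, 194, 189, 196, 192, 199]
220 [131, 120, 119, 133, 129, 132, 127, 126, 119, 115, 124, 141, 169, 222, 242, 246, 250, 254, 257, 261, 248, 195, 163, 172, 
[... 314 characters left out ...]
13, 14, 13, 13, 13, 13, 40, 40, 41, 41, 43, 41, 42, 42, 41, 41, 41, 41, 42]
204 [41, 40, 41, 40, 41, 37, 12, 12, 14, 13, 13, 13, 14, 12, 15, 14, 13, 39, 41, 41, 41, 42, 41, 42, 42, 41, 41, 41, 42, 42]
206 [42, 42, 41, 41, 40, 37, 14, 13, 14, 14, 13, 12, 13, 14, 13, 14, 13, 40, 41, 41, 41, 42, 41, 41, 42, 41, 41, 42, 42, 42]
208 [41, 42, 42, 41, 40, 37, 14, 14, 12, 13, 58, 58, 58, 58, 58, 58, 58, 40, 42, 42, 42, 41, 41, 42, 42, 41, 43, 41, 42, 42]
215 [41, 40, 41, 41, 40, 39, 14, 12, 13, 13, 74, 74, 73, 74, 73, 74, 73, 40, 41, 41, 41, 41, 42, 40, 41, 41, 42, 40, 42, 42]
225 [42, 42, 41, 41, 40, 39, 13, 13, 13, 91, 92, 93, 92, 93, 93, 93, 93, 91, 41, 41, 41, 41, 42, 40, 42, 42, 41, 41, 41, 42]
```

```bash
python3 - <<'E'
from h import *
e,R,o=Rt();pose=(o['eef_pos'],o['tool_rot'])
f=lambda u,v,z:((px('wrist',u,v,z=z,pose=pose)-e)@R*1000).round(2)
print('slot end',f(315,195.5,.042),f(308,200,.042),f(321.7,200,.042),'plate end',f(316.8,206.5,.055),f(313.2,208,.056),f(320.3,208,.056))
E
```

```text
slot end [ 25.63  -0.62 106.97] [ 23.04  -4.61 106.97] [ 23.03   3.19 106.97] plate end [22.11  0.41 93.97] [21.51 -1.52 92.97] [21.5   2.28 92.97]
```

Call:
drive_tool([
  {"claw":0.0,"dx":0.0003,"dy":-0.001,"dz":0,"wx":0,"wy":0,"wz":0},
  {"claw":0.0,"dx":0,"dy":0,"dz":0.006,"wx":0,"wy":0,"wz":0},
  {"claw":0.0,"dx":0,"dy":0,"dz":0.004,"wx":0,"wy":0,"wz":0},
  {"claw":0.0,"dx":0,"dy":0,"dz":0.003,"wx":0,"wy":0,"wz":0},
  {"claw":0.0,"dx":0,"dy":0,"dz":0.003,"wx":0,"wy":0,"wz":0},
  {"claw":0.0,"dx":0,"dy":0,"dz":0,"wx":0,"wy":0,"wz":0},
])

```text
t: 27.48
eef_pos: [0.6552, -0.0334, 0.1322]
tool_rot: [-0.0, 0.653, 0.758, -0.0]
contact_force: [0.1, 0.3, -0.1]
gripper_width: 0.138
grasp_force: 39.3
```

Call:
drive_tool([
  {"claw":0.0,"dx":0,"dy":0,"dz":0.004,"wx":0,"wy":0,"wz":0},
  {"claw":0.0,"dx":0,"dy":0,"dz":0.004,"wx":0,"wy":0,"wz":0},
  {"claw":0.0,"dx":0,"dy":0,"dz":0,"wx":0,"wy":0,"wz":0},
])

```text
t: 27.85
eef_pos: [0.655, -0.0335, 0.124]
tool_rot: [-0.0, 0.653, 0.758, -0.0]
contact_force: [1.0, 0.5, 0.3]
gripper_width: 0.135
grasp_force: 39.3
```

Call:
drive_tool([
  {"claw":0.0,"dx":0,"dy":0,"dz":0.005,"wx":0,"wy":0,"wz":0},
  {"claw":0.0,"dx":0,"dy":0,"dz":0.005,"wx":0,"wy":0,"wz":0},
  {"claw":0.0,"dx":0,"dy":0,"dz":0.002,"wx":0,"wy":0,"wz":0},
  {"claw":0.0,"dx":0,"dy":0,"dz":0,"wx":0,"wy":0,"wz":0},
])

```text
t: 28.35
eef_pos: [0.6552, -0.0334, 0.1122]
tool_rot: [-0.0, 0.653, 0.758, -0.0]
contact_force: [-0.1, 0.5, -0.6]
gripper_width: 0.134
grasp_force: 39.3
```

Call:
drive_tool([
  {"claw":0.0,"dx":0,"dy":0,"dz":0.001,"wx":0,"wy":0,"wz":0},
  {"claw":0.0,"dx":0,"dy":0,"dz":0.001,"wx":0,"wy":0,"wz":0},
  {"claw":0.0,"dx":0,"dy":0,"dz":0,"wx":0,"wy":0,"wz":0},
])

```text
t: 28.72
eef_pos: [0.6553, -0.0334, 0.1105]
tool_rot: [0.0, 0.653, 0.758, -0.0]
contact_force: [-0.2, 0.0, -1.2]
gripper_width: 0.135
grasp_force: 39.3
```

Call:
drive_tool([
  {"claw":0.0,"dx":0,"dy":0,"dz":0.0007,"wx":0,"wy":0,"wz":0},
  {"claw":0.0,"dx":0,"dy":0,"dz":0,"wx":0,"wy":0,"wz":0},
])

```text
t: 28.98
eef_pos: [0.6555, -0.0333, 0.1102]
tool_rot: [0.0, 0.653, 0.758, 0.0]
contact_force: [-1.7, 0.3, 3.8]
gripper_width: 0.133
grasp_force: 39.9
```

Call:
drive_tool([
  {"claw":0.02,"dx":0,"dy":0,"dz":0,"wx":0,"wy":0,"wz":0},
  {"claw":0.035,"dx":0,"dy":0,"dz":0,"wx":0,"wy":0,"wz":0},
  {"claw":0.05,"dx":0,"dy":0,"dz":0,"wx":0,"wy":0,"wz":0},
  {"claw":0.05,"dx":0,"dy":0,"dz":0,"wx":0,"wy":0,"wz":0},
  {"claw":0.05,"dx":0,"dy":0,"dz":-0.015,"wx":0,"wy":0,"wz":0},
  {"claw":0.05,"dx":0,"dy":0,"dz":-0.03,"wx":0,"wy":0,"wz":0},
  {"claw":0.05,"dx":0,"dy":0,"dz":-0.04,"wx":0,"wy":0,"wz":0},
  {"claw":0.05,"dx":0,"dy":0,"dz":-0.04,"wx":0,"wy":0,"wz":0},
  {"claw":0.05,"dx":-0.05,"dy":0,"dz":-0.02,"wx":0,"wy":0,"wz":0},
  {"claw":0.05,"dx":-0.05,"dy":0,"dz":0,"wx":0,"wy":0,"wz":0},
  {"claw":0.05,"dx":-0.05,"dy":0,"dz":0,"wx":0,"wy":0,"wz":0},
  {"claw":0.05,"dx":-0.05,"dy":0,"dz":0,"wx":0,"wy":0,"wz":0},
  {"claw":0.05,"dx":0,"dy":0,"dz":0,"wx":0,"wy":0,"wz":0},
  {"claw":0.05,"dx":0,"dy":0,"dz":0,"wx":0,"wy":0,"wz":0},
  {"claw":0.05,"dx":0,"dy":0,"dz":0,"wx":0,"wy":0,"wz":0},
])

```text
t: 30.85
eef_pos: [0.6851, -0.2289, 0.2555]
tool_rot: [-0.0, 0.652, 0.758, 0.001]
contact_force: [0.2, -0.1, -0.5]
gripper_width: 0.589
grasp_force: 0.0
```

```bash
python3 - <<'E'
from h import *
save('scene','sf'); save('side','df')
a=cv2.resize(cv2.imread('pics/sf.png')[170:340,240:430],(400,360),interpolation=2)
b=cv2.resize(cv2.imread('pics/df.png')[160:340,230:430],(400,360),interpolation=2)
cv2.imwrite('pics/fin.png',np.hstack([a,b]))
for n,f0,f in(('scene','scene0','sf'),('side','side0','df')):
  for g in(f0,f):
    W,p=cloud(n,g)
    for k,c in(('a',(.445,.153)),('b',(.523,-.002)),('c',(.5,-.157)),('slot',(.656,-.033))):
      q=(np.linalg.norm(W[:,:,:2]-c,axis=2)<.035)&(W[:,:,2]>.085)&(W[:,:,2]<.14)
      if q.sum()>20: Q=W[q];rc=cv2.minAreaRect((Q[:,:2]*1000).astype(np.float32));print(g,k,q.sum(),'top',np.percentile(Q[:,2],97).round(4),np.round(rc[0],1),np.round(rc[1],1),round(rc[2],1))
      else: print(g,k,'none')
E
```

```text
scene0 a 351 top 0.125 [443.3 151.9] [14.5 45.9] 4.1
scene0 b 255 top 0.1244 [522.5  -3. ] [14.9 48. ] 18.5
scene0 c 275 top 0.1251 [ 498.5 -157. ] [47.7 16. ] 87.1
scene0 slot none
sf a 356 top 0.1255 [443.4 152.4] [15.3 45.7] 4.1
sf b 254 top 0.1257 [522.   -2.5] [15.  45.9] 14.3
sf c none
sf slot 202 top 0.1157 [653.7 -32.4] [17.3 46.7] 5.6
side0 a 219 top 0.1263 [446.1 154.8] [12.2 45.7] 4.7
side0 b 190 top 0.1263 [522.9  -1.1] [12.6 46.9] 16.0
side0 c 157 top 0.1267 [ 500.9 -155.3] [47.6 12.6] 86.8
side0 slot none
df a 219 top 0.1258 [446.1 154.4] [12.2 45.4] 4.7
df b 192 top 0.126 [522.8  -1.9] [12.9 47.9] 15.9
df c none
df slot 156 top 0.1165 [653.9 -30.3] [12.3 49.7] 10.2
```

View pics/fin.png

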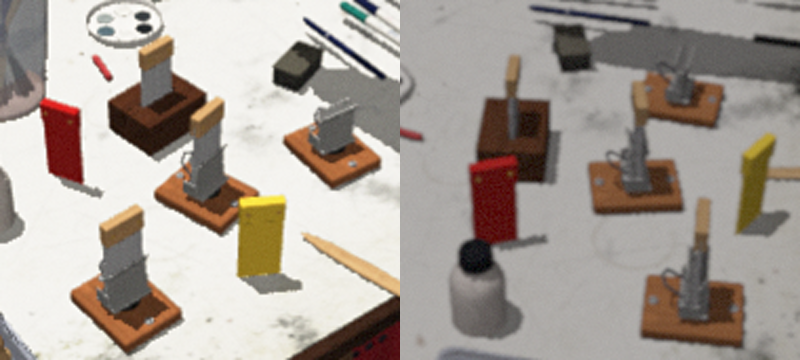

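The final picture shows plate c standing in the block slot with its top at about 0.116 m, which matches the floor plus 0.1 m within the camera bias. Plates a and b are home at the same heights as at the start.

```bash
python3 -c "
from station import *
print(hand_in())"
```

```text
the job is handed in; nothing more can be done
None
```

I tugged all three plates left to right: a and b held at about 8 N, and c slid up about 7.5 mm at roughly 3–4 N. I stood c in the block's slot with its lower edge on the floor, left a and b upright and home, and handed the job in at about 31 s.

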